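# Draw the filter plate from a cycler and show it to the scanner

## Task

Lift the flap on top of the cycler until it stands upright and stays open, slide the filter plate (the one with the wide tab) up out of its slot by its tab, and present it to the bench scanner: upright, one flat face squarely to the window and centred on it, about 10 cm in front. Finish while still holding the plate there, still, with the flap left open; leave the blank plate in its slot and do not disturb the other things on the bench.

Things in the scene. Friction and masses are not known exactly. Their poses are not given: they have to be found in the camera images.
- cycler: cream bench instrument, fixed. Origin on the bench below the centre of its filter compartment; x points to its back (away from the robot), y to its left. Compartment: open-topped well under the flap, walls 120 mm high, inside 126 mm along x by 170 mm along y, floor 12 mm above the bench. Outer face of the front wall at x = -75 mm
- slots (a point): centre of the compartment floor, axes as the cycler's. Slots at y = +36 and y = -36 mm, x = 0, made by ribs (70 mm high from this floor, gap 9 mm) reaching 22 mm in from front and back walls; one plate stands in each, faces towards +-y, in either order
- sample_unit (a point): centre of the closed sample lid's top, 148 mm above the bench, right of the compartment. The unit spans y = -91 to -291 mm of the cycler's frame, 120 mm high; its lid stands up to 148 mm from y = -130 to -280 mm
- flap_hinge (a point): point fixed on the cycler, on the flap's hinge line at the compartment's back edge, 120 mm above the bench, x = +70 mm in the cycler's frame; its axes are the cycler's and the hinge line is its y axis
- flap_tongue (a point): grip point of the flap's tongue (moves with the flap), 172 mm from the hinge line, mid-thickness. Flap: cream panel 145 by 182 mm, 6 mm thick, lying on the walls when shut; the tongue, in the panel's plane, juts 42 mm beyond its front edge, 22 mm wide (along the hinge line), 8 mm thick, free below and beside. This point is 27 mm beyond the panel's edge
- flap (a joint): flap angle, rad: 0 shut and level, grows as the front edge rises, 1.57 upright, stop at 1.75 leaning back. Weighs 0.12 kg; the stiff hinge (0.14 N m) keeps it where it is left
- filter_plate_center (a point): centre (51 mm above the lower edge) of the loose filter plate: aluminium with a grid of dark holes, 90 mm wide (its x), 6 mm thick (its y), 80 mm high, plus a WIDE tab centred on top, 46 mm wide, 9 mm thick, 22 mm high; the tab's middle is 40 mm above this point. Starts in a slot under the flap, standing on the floor, tab's top 6 mm below the walls' top. About 0.12 kg
- blank_plate_center (a point): centre (half-way up) of the blank plate, alike but without holes and with a NARROW tab 18 mm wide; it stands in the other slot and stays there
- scanner: fixed bench scanner: base plate 110 by 100 mm, post, and a white head 60 mm deep, 100 mm wide, from 110 to 190 mm above the bench. Origin on the bench below the window; its own -x is the direction in which the window looks
- scanner_window (a point): centre of the dark window in the head's front face, 150 mm above the bench, axes as the scanner's: the window looks along -x, so the plate belongs at x = -100 mm, y = 0, z = 0 in this frame with its y axis along this x axis (either way round)
- reagent_bottle: bystander: amber bottle 56 mm across, 130 mm high, origin at its underside
- tip_box: bystander: pipette tip box 85 by 85 by 62 mm, origin at its underside
- sample_jar: bystander: white jar 44 mm across, 55 mm high, origin at its underside
Not all that is in view belongs to the job. Of the things like the scanner, leave any that is blue; of the rest the smaller one is meant.

How it is judged (in metres and radians):
On the way, in this order (a step that is already met when the one before it is completed fails the run):
1. the flap is raised upright (value of joint flap above 1.35 rad), for 0.2 s.
2. the filter plate is drawn up clear of the compartment, held by the fingers (z of filter_plate_center in the frame of cycler above 0.172 m and contact force between filter_plate and the fingers above 1 N), for 0.2 s.
At the end, for the whole second after the job is handed in: fingers hold the filter plate still (<0.03 m/s), touching no scanner or cycler, centre 60-140 mm before the window, within 30 mm of its axis sideways and in height, square and upright to 0.2 rad; flap over 1.35 rad; blank plate within 20 mm, bystanders within 40 mm of their starts (x of filter_plate_center in the frame of scanner_window between -0.14 and -0.06 m and y of filter_plate_center in the frame of scanner_window between -0.03 and 0.03 m and z of filter_plate_center in the frame of scanner_window between -0.03 and 0.03 m and angle between the y axis of filter_plate_center and the x axis of scanner_window, either way round below 0.2 rad and angle between filter_plate_center's own z axis and vertical below 0.2 rad and contact force between filter_plate and the fingers above 1 N and contact force between filter_plate and scanner below 0.1 N and contact force between filter_plate and cycler below 0.1 N and linear speed of filter_plate below 0.03 m/s and value of joint flap above 1.35 rad and distance of blank_plate_center from where it was at the start of the episode below 0.02 m and distance of each of reagent_bottle, tip_box, sample_jar from where it was at the start of the episode below 0.04 m); the arm keeps its last pose, push and grip.
It fails at once if the blank plate is drawn out or pushed from its slot (distance of blank_plate_center from where it was at the start of the episode above 0.02 m).
It fails at once if a bystander is disturbed (distance of any of reagent_bottle, tip_box, sample_jar from where it was at the start of the episode above 0.04 m).
It also fails if it takes over 64 s, if anything falls off the work surface, if the arm or the gripper's body presses on something with over 40 N, if the wrist force passes 120 N, or if a joint passes its speed limit or range.

## Robot

A 6-joint arm with a two-finger parallel gripper is mounted at the origin on the work surface. World frame = base frame: x ahead of the robot, y to its left, z up, the work surface at z = 0. Lengths are in mm, angles in degrees, forces in N, time in s.
With the tool pointing down it reaches from about 300 to 850 mm from the base axis. Payload 4.2 kg.
Tool frame: the origin (TCP) lies midway between the tips of the shut fingers; the grasp point (between the pads) lies 19 mm behind it; x points along the fingers, y is the direction in which the jaws open and shut, and the axes are right-handed (so a half turn about x gives the same grasp; the last joint's range is limited). The gripper opens to 91 mm and grips with 3 to 60 N. Pads are 32 mm wide; open, the fingers measure 118 mm over their backs; the gripper's body (76 mm by 178 mm) begins 60 mm behind the grasp point.
Start: joints at [66.291, 18.312, 89.639, -0, 72.044, -1.146], TCP at [220.631, 531.004, 213.976] pointing down, gripper open.
Joint ranges: [-177.97, 177.97], [-48.28, 115.42], [12.27, 149.76], [-77.06, 257.06], [2.81, 150.46], [-146.56, 146.56]. Speed limits (degrees/s): [147.25, 147.25, 180, 180, 180, 180].

## Interface

Orientations are given as [roll, pitch, yaw] about the fixed x, y, z axes, in that order (R = Rz(yaw) Ry(pitch) Rx(roll)).
In Python, from workcell import env gives the robot as it stands.
- The arm moves only by the shell command python3 -m handwheel 'ROWS' [FORCE]. ROWS is text: rows parted by semicolons, each of 7 numbers parted by spaces: the turn, a rotation vector about the tool's x, y, z in degrees, then the shift along the tool's x, y, z in m, then the finger opening in m, from 0 to 0.0912. In form: rx ry rz x y z grip; .... A call has 1 to 12 rows; each row is the pose to reach, as a shift and turn from the pose commanded when the call began, along the tool's axes at that moment; what a row does not reach only later rows make up. A row lasts 1/12 s, in which the tool goes at most 41.7 mm and 7.16 degrees, less where a joint would pass 70% of its speed; a pose out of reach is approached as far as the arm can. A call with a gripper value outside its range is refused whole. The fingers move at their own pace and stop on an object; FORCE is the grip in N (left out, the last holds). Time passes only in rows, so rows that repeat a pose let the fingers close. It gives the time, the measured TCP pose, the force and the opening at its end, in the units of the state.
- env.state(): the state, without advancing time (a new reading comes with each control period).
- env.grab_frame(name): name is "scene" or "top" or "wrist"; returns the picture (384x512x3 uint8, red, green, blue); there is no depth.
- env.get_calibration(name): a dict with "mtx" (3x3 intrinsics, pixels), "k1" (the pictures are not rectified: a ray, as slopes to the right and down, at radius r is drawn at 1 + k1 r^2 times it, then the intrinsics apply), "T" (4x4, takes a point from camera to world coordinates); the wrist camera has in their place "hand_eye" (4x4, takes a point from camera to tool coordinates, whose origin is the TCP and whose axes are the tool frame's). Camera axes: x right, y up, looking along -z (the intrinsics and any distortion apply to the point x, -y, -z); pixel columns grow to the right and rows downward; lengths in mm; the calibration is good to about 2 mm. A picture is of the moment at which its call begins: read the wrist's pose just before it. get_calibration takes no time and is no camera call.
- env.job_done(): hands the job in, once; it reports no verdict.
The state is a dict: "time_s": time; "qpos": joint angles; "qvel": joint speeds; "effort": joint torques, N m; "ee_pos": TCP position; "ee_rot": TCP orientation; "force": force on the tool from outside, world axes, zero at the start; "torque": the same for the moment, N m; "gripper_width": finger opening in mm.
Only numpy, scipy, OpenCV 4.12 (cv2) and the standard library are available. Lean on these libraries where they do the work, as an engineer would, in place of code of your own. Each camera call takes 0.05 s, during which the arm holds its last target. There are 200 camera calls.

## Working session

There is one attempt and no reset: what is moved stays moved. The work goes in short steps, Python scripts to look and compute and a shell command to move; the robot and the scene stay as the last step left them, time stands still between calls to the robot, and variables do not carry over. Pictures are saved under pics/ and viewed, on a budget of 10 in all, crops included, one or two more only if the job needs it, and the job is handed in when it is done.

```bash
mkdir -p pics; ls; python3 - <<'E'
from workcell import env
import cv2,numpy as np
s=env.state(); print({k:np.round(v,3).tolist() for k,v in s.items()})
for n in ("scene","top"):
    cv2.imwrite(f"pics/{n}0.png",cv2.resize(env.grab_frame(n)[:,:,::-1],(800,600),interpolation=cv2.INTER_CUBIC))
    c=env.get_calibration(n);print(n,{k:np.round(v,3).tolist() for k,v in c.items()})
c=env.get_calibration("wrist");print({k:np.round(v,3).tolist() for k,v in c.items()})
E
```

```text
pics
{'time_s': 0.0, 'qpos': [66.29, 18.352, 89.706, -0.003, 72.044, -1.145], 'qvel': [0.054, -0.089, -0.008, -0.034, -0.043, 0.023], 'effort': [-0.001, -41.247, -23.197, 0.073, 0.046, -0.0], 'ee_pos': [220.454, 530.52, 213.121], 'ee_rot': [-89.408, 89.899, -111.972], 'force': [0.509, 0.561, -0.177], 'torque': [0.026, 0.004, -0.058], 'gripper_width': 91.357}
scene {'mtx': [[430.821, 0.0, 252.638], [0.0, 430.821, 192.511], [0.0, 0.0, 1.0]], 'k1': 0.055, 'T': [[0.269, -0.653, 0.708, 1314.743], [0.963, 0.166, -0.213, -212.222], [0.021, 0.739, 0.674, 850.295], [0.0, 0.0, 0.0, 1.0]]}
top {'mtx': [[390.576, 0.0, 254.684], [0.0, 390.576, 197.94], [0.0, 0.0, 1.0]], 'k1': -0.051, 'T': [[0.014, 0.99, -0.143, 407.085], [-1.0, 0.014, -0.001, 21.289], [0.001, 0.143, 0.99, 1054.802], [0.0, 0.0, 0.0, 1.0]]}
{'mtx': [[311.626, 0.0, 252.153], [0.0, 311.626, 193.755], [0.0, 0.0, 1.0]], 'k1': -0.04, 'hand_eye': [[-0.001, 0.296, -0.955, -170.6], [1.0, 0.0, -0.001, -0.656], [-0.0, -0.955, -0.296, -85.401], [0.0, 0.0, 0.0, 1.0]]}
```

View pics/scene0.png

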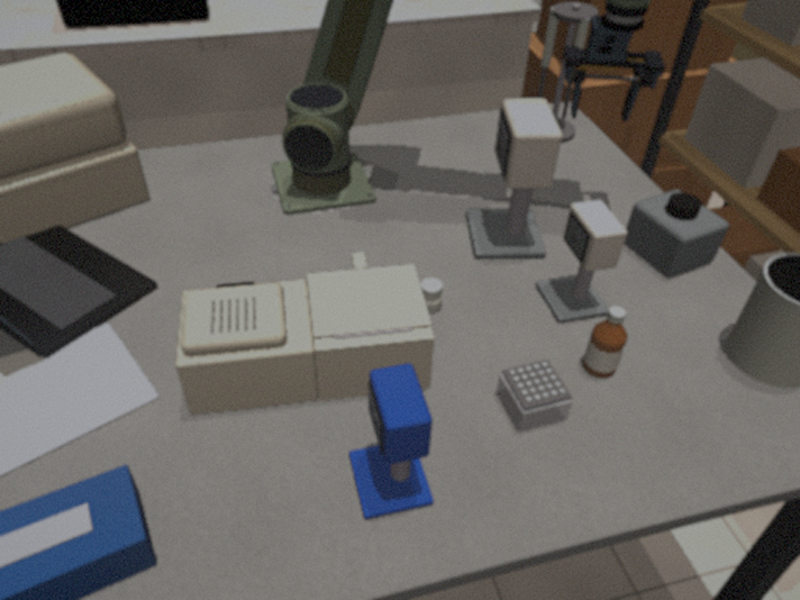

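View pics/top0.png

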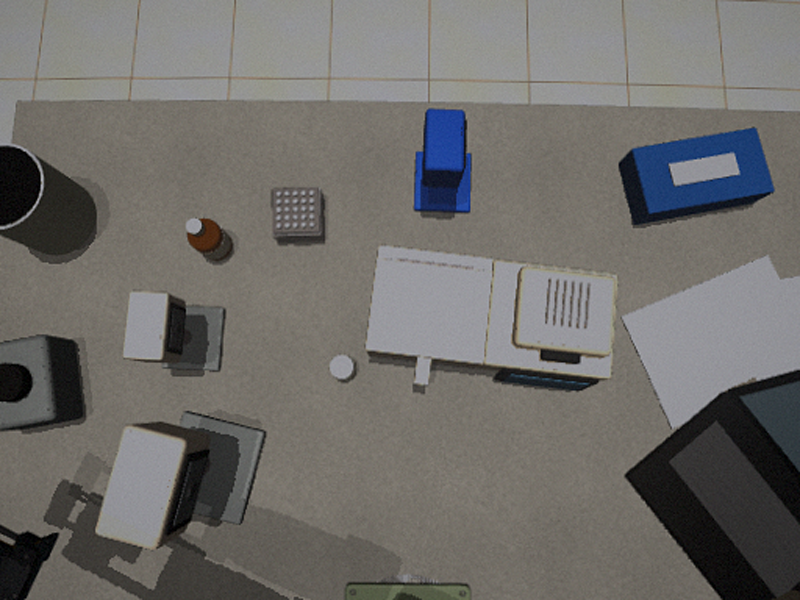

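The top view shows the flap panel's corners at (378,247), (493,260), (485,363) and (368,355), and the tongue tip at (420,390). The jar is at (342,367). The small white scanner is at (155,325), with its window facing image right. The scene view shows the same layout.

```bash
cat > h.py <<'E'
from workcell import env
import cv2,numpy as np
from scipy.spatial.transform import Rotation as R
def Ttool():
    s=env.state();T=np.eye(4);T[:3,:3]=R.from_euler('xyz',s['ee_rot'],degrees=True).as_matrix();T[:3,3]=s['ee_pos'];return T
def camT(n):
    c=env.get_calibration(n); return c, (c['T'] if n!='wrist' else Ttool()@np.array(c['hand_eye']))
def ray(n,px,T=None):
    c,t=camT(n); T=np.array(t if T is None else T)
    u=cv2.undistortPoints(np.array(px,float).reshape(-1,1,2),np.array(c['mtx']),np.array([c['k1'],0,0,0]))[:,0]
    d=np.c_[u[:,0],-u[:,1],-np.ones(len(u))]@T[:3,:3].T
    return T[:3,3],d
def onz(n,px,z,T=None):
    o,d=ray(n,px,T); return o+d*((np.broadcast_to(z,len(d))-o[2])/d[:,2])[:,None]
def proj(n,P,T=None):
    c,t=camT(n); T=np.array(t if T is None else T)
    p=(np.atleast_2d(P)-T[:3,3])@T[:3,:3]; x=np.c_[p[:,0],-p[:,1]]/-p[:,2:]
    x=x*(1+c['k1']*(x**2).sum(1))[:,None]; m=np.array(c['mtx']); return x@m[:2,:2].T+m[:2,2]
E
python3 - <<'E'
from h import *
k=1.5625
P=np.array
print(onz("top",P([[378,247],[493,260],[485,363],[368,355],[413,388],[428,388],[423,356]])/k,126).round(0))
print('scan head',onz("top",P([[131,291],[170,293],[163,362],[124,358]])/k,190).round(0))
print('scan base',onz("top",P([[225,307],[219,371],[163,369]])/k,5).round(0))
print('jar,bottle,box',onz("top",P([[342,367],[194,227],[298,206]])/k,[55,130,62]).round(0))
im=env.grab_frame("top")[:,:,::-1]
a=cv2.resize(im[145:260,70:330],(800,354),interpolation=cv2.INTER_CUBIC)
cv2.imwrite("pics/crop1.png",cv2.convertScaleAbs(a,alpha=1.2))
E
```

```text
[[ 639.   55.  126.]
 [ 621. -125.  126.]
 [ 461. -111.  126.]
 [ 470.   67.  126.]
 [ 421.   -2.  126.]
 [ 422.  -25.  126.]
 [ 470.  -17.  126.]]
scan head [[553. 410. 190.]
 [551. 352. 190.]
 [452. 356. 190.]
 [456. 413. 190.]]
scan base [[559. 324.   5.]
 [447. 329.   5.]
 [449. 426.   5.]]
jar,bottle,box [[455. 112.  55.]
 [667. 344. 130.]
 [724. 193.  62.]]
```

View pics/crop1.png

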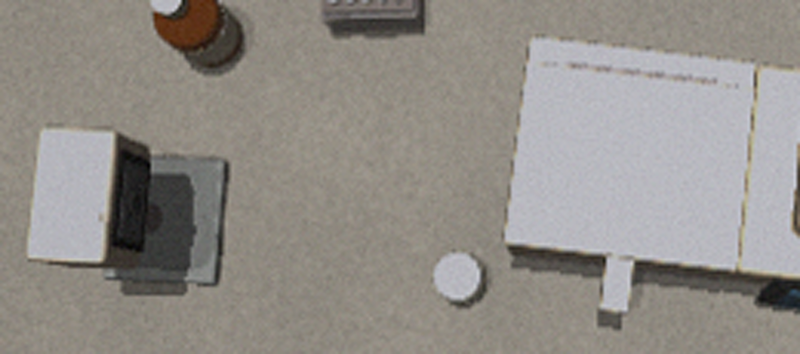

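```bash
python3 - <<'E'
from h import *
def w(p,z): return onz("top",np.array(p)/3.0769+[70,145],z)
t=w([[614,310],[621,257]],[126,126]); print('tip,base',t.round(1))
hf=w([[540,63],[735,86],[508,243],[740,270]],126);print('hinge L/R front L/R',hf.round(1))
v=hf[0]-hf[1];print('yaw hinge',np.degrees(np.arctan2(-v[0],v[1])));v=hf[2]-hf[3];print('yaw front',np.degrees(np.arctan2(-v[0],v[1])))
s=w([[42,128],[115,133],[103,264],[28,258]],190);print('head',s.round(1))
v=s[2]-s[1];print('scanner -x.. edge dir',np.degrees(np.arctan2(v[1],v[0])))
b=w([[228,160],[215,284]],8);print('base',b.round(1)); v=b[1]-b[0];print(np.degrees(np.arctan2(v[1],v[0])))
E
```

```text
tip,base [[427.6 -14.7 126. ]
 [468.4 -19.7 126. ]]
hinge L/R front L/R [[ 620.8   45.4  126. ]
 [ 604.4 -108.7  126. ]
 [ 478.    67.8  126. ]
 [ 459.5 -111.7  126. ]]
yaw hinge -6.054221495676146
yaw front -5.873212115376906
head [[552.6 410.2 190. ]
 [549.6 355.3 190. ]
 [453.4 357.7 190. ]
 [456.8 413.3 190. ]]
scanner -x.. edge dir 178.57595128783365
base [[556.7 322.8   8. ]
 [447.4 328.5   8. ]]
177.04326008008644
```

```bash
cat >> h.py <<'E'
yaw=np.radians(-6); xc=np.array([np.cos(yaw),np.sin(yaw),0]); yc=np.array([-xc[1],xc[0],0]); zc=np.array([0,0,1.])
hinge=np.array([613.6,-34.2,120])
def tool(alpha,lat=yc):   # tool x at alpha deg below horizontal; jaws along lat; camera on the robot side
    f=np.cross(lat,zc); a=np.radians(alpha); x=np.cos(a)*f-np.sin(a)*zc; return np.c_[x,lat,np.cross(x,lat)]
def delta(T0,Rt,p):
    rv=np.degrees(R.from_matrix(T0[:3,:3].T@Rt).as_rotvec()); return rv.round(2), ((T0[:3,:3].T@(np.array(p)-T0[:3,3]))/1000).round(4)
E
python3 - <<'E'
from h import *
T=Ttool();print(T.round(3)); np.save('T0.npy',T)
for s in (1,-1):
  for a in (90,45):
    f=tool(a); 
    if s<0: f=f*[1,-1,-1]
    print(s,a,delta(T,f,hinge+xc*(-260)+zc*300))
print(tool(90))
E
```

```text
[[-1.00000e-03  3.84000e-01  9.23000e-01  2.20469e+02]
 [-1.00000e-03  9.23000e-01 -3.84000e-01  5.30634e+02]
 [-1.00000e+00 -1.00000e-03 -0.00000e+00  2.13313e+02]
 [ 0.00000e+00  0.00000e+00  0.00000e+00  1.00000e+00]]
1 90 (array([-1.656e+01, -1.000e-02,  8.000e-02]), array([-0.2061, -0.4452,  0.3305]))
1 45 (array([-15.67, -44.69,   6.58]), array([-0.2061, -0.4452,  0.3305]))
-1 90 (array([1.6344e+02, 1.1000e-01, 2.0000e-02]), array([-0.2061, -0.4452,  0.3305]))
-1 45 (array([151.95,   9.26,  62.96]), array([-0.2061, -0.4452,  0.3305]))
[[ 6.08969028e-17  1.04528463e-01  9.94521895e-01]
 [-6.40052240e-18  9.94521895e-01 -1.04528463e-01]
 [-1.00000000e+00  0.00000000e+00  6.12323400e-17]]
```

```bash
python3 -m handwheel '0 0 0 -0.04 0 0 0; 0 0 0 -0.08 0 0 0; 0 0 0 -0.12 0 0 0; 0 0 0 -0.16 0 0 0; 0 0 0 -0.2 0 0 0; 0 0 0 -0.206 0 0 0; 0 0 0 -0.206 -0.04 0.03 0; 0 0 0 -0.206 -0.07 0.05 0; 0 0 0 -0.206 -0.1 0.07 0; 0 0 0 -0.206 -0.13 0.09 0; 0 0 0 -0.206 -0.16 0.115 0; 0 0 0 -0.206 -0.19 0.14 0' 20
python3 - <<'E'
from h import *
T=Ttool();print(T[:3,3].round(1)); print(delta(T,tool(45),hinge+xc*(-260)+zc*200))
E
```

```text
time_s: 1.15
ee_pos: [276.7, 300.0, 419.3]
ee_rot: [-93.0, 90.0, -115.5]
force: [0.2, 0.3, -0.2]
gripper_width: 14.2
[276.7 300.  419.3]
(array([-15.63, -44.69,   6.51]), array([ 0.0995, -0.2536,  0.1898]))
```

```bash
python3 -m handwheel '-2 -6 1 0 -0.03 0.022 0; -4 -11 2 0 -0.06 0.045 0; -6 -17 2.5 0.01 -0.09 0.067 0; -8 -22 3 0.02 -0.12 0.09 0; -9 -27 4 0.04 -0.15 0.11 0; -11 -32 4.5 0.05 -0.18 0.132 0; -13 -37 5 0.07 -0.21 0.155 0; -14 -41 6 0.09 -0.235 0.175 0; -15.6 -44.7 6.5 0.1 -0.2536 0.19 0; -15.6 -44.7 6.5 0.1 -0.2536 0.19 0; -15.6 -44.7 6.5 0.1 -0.2536 0.19 0; -15.6 -44.7 6.5 0.1 -0.2536 0.19 0' 
python3 - <<'E'
from h import *
T=Ttool();print(env.state()['qpos']); 
o=-11.3*xc-11.3*zc
for u,z in [(-230,70),(-230,-12),(-175,-12)]:
  print(delta(T,tool(45),hinge+u*xc+z*zc+o))
E
```

```text
time_s: 2.15
ee_pos: [354.4, -6.3, 319.2]
ee_rot: [0.1, 45.1, -6.3]
force: [0.3, 0.2, 0.5]
gripper_width: 0.3
[  3.84009278 -28.82955908 129.49222398 -12.3164705   35.47446754
 -72.63031401]
(array([-0.28, -0.06,  0.18]), array([ 0.1132, -0.0007, -0.0855]))
(array([-0.28, -0.06,  0.18]), array([ 0.1712, -0.0008, -0.1435]))
(array([-0.28, -0.06,  0.18]), array([ 0.2101, -0.0005, -0.1045]))
```

```bash
python3 -m handwheel '0 0 0 0.03 0 -0.022 0; 0 0 0 0.06 0 -0.045 0; 0 0 0 0.09 0 -0.067 0; 0 0 0 0.113 0 -0.0855 0; 0 0 0 0.135 0 -0.108 0; 0 0 0 0.155 0 -0.128 0; 0 0 0 0.171 -0.0007 -0.1435 0; 0 0 0 0.171 -0.0007 -0.1435 0; 0 0 0 0.171 -0.0007 -0.1435 0' 
python3 - <<'E'
from h import *
T=Ttool();print(env.state()['qpos']); 
cv2.imwrite("pics/w1.png",np.hstack([env.grab_frame("wrist")[:,:,::-1],cv2.resize(env.grab_frame("scene")[120:300,80:320][:,:,::-1],(288,216)).repeat(1,0) if 0 else env.grab_frame("scene")[:,100:380][:,:,::-1]]))
o=-11.3*xc-11.3*zc
print(delta(T,tool(45),hinge-175*xc-12*zc+o))
for ph,r in [(0,172),(10,172),(20,172),(30,172),(40,172),(50,168),(60,163),(70,158),(80,154),(90,150)]:
  p=np.radians(ph); print(ph,delta(T,tool(45),hinge-r*np.cos(p)*xc+r*np.sin(p)*zc+o)[1])
E
```

```text
time_s: 2.9
ee_pos: [363.7, -12.9, 150.1]
ee_rot: [0.6, 47.3, -5.4]
force: [0.1, -0.4, -0.2]
gripper_width: 0.3
[ -1.21549123 -12.77343796 149.46938394 -76.95222511   2.93152732
  -9.35187526]
(array([-0.2 , -2.28, -0.38]), array([0.083 , 0.0045, 0.0111]))
0 [0.0762 0.0045 0.0214]
10 [0.056  0.0047 0.0436]
20 [0.04   0.0049 0.069 ]
30 [0.0286 0.0051 0.0967]
40 [0.0223 0.0053 0.126 ]
50 [0.0251 0.0053 0.1558]
60 [0.0339 0.0054 0.1837]
70 [0.0471 0.0054 0.2088]
80 [0.0633 0.0053 0.231 ]
90 [0.0827 0.0053 0.2496]
```

View pics/w1.png

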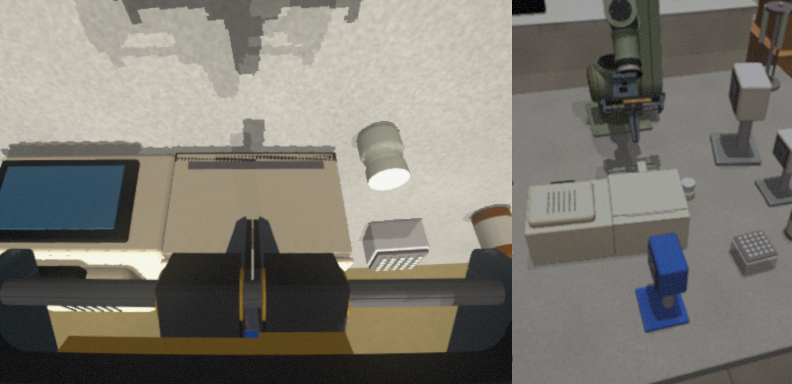

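At 45° tilt the wrist runs into its joint limits. The wrist picture shows the panel, with the jar at (385,160). I'll switch to a vertical tool and straddle the tongue with the jaws along the hinge line.

```bash
python3 -m handwheel '0 0 0 -0.04 0 0 0.05; 0 0 0 -0.05 0 0.02 0.05; 0 0 0 -0.05 0 0.06 0.05; 0 5 0 -0.05 0 0.09 0.05; 0 10 0 -0.05 0 0.1 0.05; 0 16 0 -0.05 0 0.1 0.05; 0 22 0 -0.05 0 0.1 0.05; 0 28 0 -0.05 0 0.1 0.05; 0 34 0 -0.05 0 0.1 0.05; 0 40 0 -0.05 0 0.1 0.05; 0 43 0 -0.05 0 0.1 0.05; 0 43 0 -0.05 0 0.1 0.05' 
python3 - <<'E'
from h import *
T=Ttool();print(env.state()['qpos'].round(1)); 
print(delta(T,tool(90),hinge-172*xc+60*zc))
E
```

```text
time_s: 4.0
ee_pos: [405.6, -18.2, 257.8]
ee_rot: [114.4, 89.7, 108.9]
force: [0.4, -0.6, -0.5]
gripper_width: 49.8
[ -4.4   1.2 104.7   0.2  74.2 -88.9]
(array([ 0.43, -0.11, -0.23]), array([0.0777, 0.0052, 0.0367]))
```

```bash
python3 -m handwheel '0 0 0 0.02 0.0015 0.01 0.05; 0 0 0 0.04 0.003 0.02 0.05; 0.4 0 -0.2 0.06 0.005 0.03 0.05; 0.4 -0.1 -0.2 0.0777 0.0052 0.0367 0.05; 0.4 -0.1 -0.2 0.0777 0.0052 0.0367 0.05; 0.4 -0.1 -0.2 0.0777 0.0052 0.0367 0.05' 
python3 - <<'E'
from h import *
T=Ttool();np.save('Tw.npy',T)
im=env.grab_frame("wrist");cv2.imwrite("pics/w2.png",cv2.resize(im[:,:,::-1],(800,600)))
print(delta(T,tool(90),hinge-172*xc-16*zc))
t=hinge-172*xc+zc*7
print(proj("wrist",[t-15*xc+11*yc,t-15*xc-11*yc,t+27*xc+11*yc,t+27*xc-11*yc,t+27*xc+91*yc,t+27*xc-91*yc],T)*1.5625)
E
```

```text
time_s: 4.5
ee_pos: [439.5, -15.9, 178.3]
ee_rot: [141.4, 89.9, 135.3]
force: [0.4, -0.2, 0.1]
gripper_width: 50.4
(array([-0.04, -0.05, -0.04]), array([ 0.0743, -0.    ,  0.0031]))
[[ 850.88988846  204.84624227]
 [ 847.86654993  399.9829603 ]
 [-334.70881374  459.41991399]
 [-334.32623359  147.03582588]
 [ -32.45655741 1058.49260002]
 [ -34.02823292 -457.05164176]]
```

View pics/w2.png

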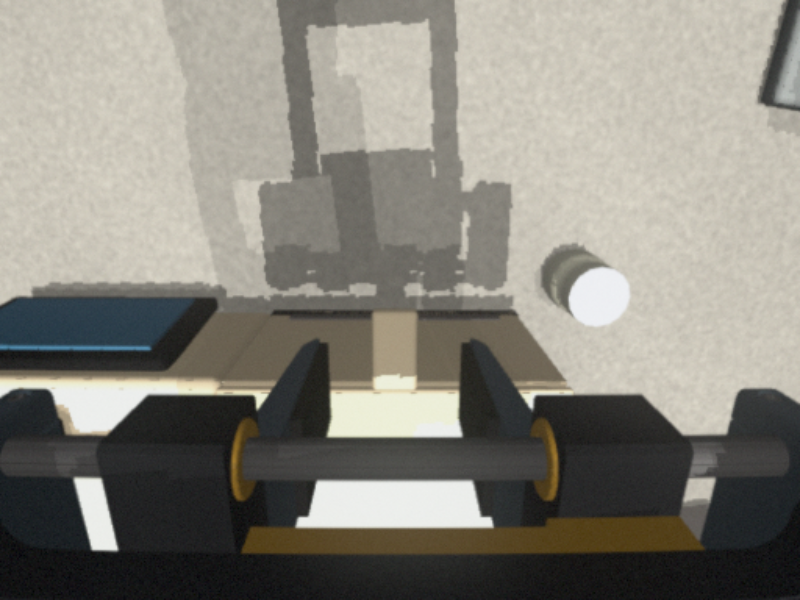

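```bash
python3 - <<'E'
from h import *
T=np.load('Tw.npy')@env.get_calibration("wrist")['hand_eye']
p=onz("wrist",np.array([[373,312],[417,312],[373,388],[417,388],[272,312],[518,312],[225,388],[567,388]])/1.5625,[127]*4+[126]*4,T)
print(p.round(1)); q=p-hinge; print(np.c_[q@xc,q@yc].round(1))
E
```

```text
[[ 426.4  -24.7  127. ]
 [ 428.6   -3.6  127. ]
 [ 466.5  -29.4  127. ]
 [ 468.9   -7.3  127. ]
 [ 421.5  -73.3  126. ]
 [ 434.1   45.   126. ]
 [ 459.2 -104.6  126. ]
 [ 477.8   68.9  126. ]]
[[-187.2  -10.1]
 [-187.2   11. ]
 [-146.8  -10.6]
 [-146.7   11.6]
 [-186.9  -58.9]
 [-186.8   60. ]
 [-146.2  -86.1]
 [-145.9   88.3]]
```

```bash
python3 -m handwheel '0 0 0 0.02 0 0.003 0.05; 0 0 0 0.04 0 0.003 0.05; 0 0 0 0.06 0.0005 0.003 0.05; 0 0 0 0.074 0.0005 0.003 0.05; 0 0 0 0.074 0.0005 0.003 0.05; 0 0 0 0.074 0.0005 0.003 0; 0 0 0 0.074 0.0005 0.003 0; 0 0 0 0.074 0.0005 0.003 0; 0 0 0 0.074 0.0005 0.003 0; 0 0 0 0.074 0.0005 0.003 0; 0 0 0 0.074 0.0005 0.003 0' 20
python3 - <<'E'
from h import *
T=Ttool();s=env.state();print(s['qpos'].round(1),s['gripper_width'],s['force'])
for ph in range(0,100,8):
  p=np.radians(ph); g=hinge-172*np.cos(p)*xc+(3+172*np.sin(p))*zc
  print(ph,delta(T,tool(90),g-19*zc)[1])
E
```

```text
time_s: 5.47
ee_pos: [442.9, -16.2, 104.6]
ee_rot: [52.2, 89.9, 45.9]
force: [0.1, 1.8, 1.0]
gripper_width: 21.9
[-3.700e+00  1.270e+01  1.154e+02  1.000e-01  5.180e+01 -8.750e+01] 21.940130888328213 [0.14965093 1.826308   1.01005484]
0 [ 0.0006 -0.0001 -0.0003]
8 [-0.0233 -0.      0.0014]
16 [-0.0468  0.0001  0.0064]
24 [-0.0693  0.0001  0.0146]
32 [-0.0905  0.0002  0.0259]
40 [-0.1099  0.0003  0.0401]
48 [-0.1271  0.0004  0.0568]
56 [-0.1419  0.0005  0.0757]
64 [-0.1538  0.0007  0.0965]
72 [-0.1628  0.0008  0.1188]
80 [-0.1685  0.0009  0.1421]
88 [-0.171   0.001   0.1659]
96 [-0.1701  0.0011  0.1899]
```

Gripped at 21.9 mm, which matches the tongue's 22 mm width. I'll lift along the arc in two calls.

```bash
python3 -m handwheel '0 0 0 -0.0115 0 0.0005 0; 0 0 0 -0.0233 0 0.0014 0; 0 0 0 -0.035 0 0.0035 0; 0 0 0 -0.0468 0 0.0064 0; 0 0 0 -0.0582 0 0.0102 0; 0 0 0 -0.0693 0 0.0146 0; 0 0 0 -0.08 0 0.02 0; 0 0 0 -0.0905 0 0.0259 0; 0 0 0 -0.1005 0 0.0327 0; 0 0 0 -0.1099 0 0.0401 0; 0 0 0 -0.1099 0 0.0401 0'
python3 - <<'E'
from h import *
T=Ttool();s=env.state();print(s['force'])
for ph in range(40,100,6):
  p=np.radians(ph); g=hinge-172*np.cos(p)*xc+(3+172*np.sin(p))*zc
  print(ph,delta(T,tool(90),g-19*zc))
E
```

```text
time_s: 6.38
ee_pos: [484.2, -20.6, 214.7]
ee_rot: [41.8, 89.8, 35.6]
force: [3.6, 2.4, -3.0]
gripper_width: 21.6
[ 3.62066082  2.42829431 -3.04365958]
40 (array([-0.26,  0.17, -0.15]), array([ 0.0002,  0.    , -0.0017]))
46 (array([-0.26,  0.17, -0.15]), array([-0.013 ,  0.0001,  0.0107]))
52 (array([-0.26,  0.17, -0.15]), array([-0.0247,  0.0002,  0.0243]))
58 (array([-0.26,  0.17, -0.15]), array([-0.035 ,  0.0003,  0.0391]))
64 (array([-0.26,  0.17, -0.15]), array([-0.0437,  0.0004,  0.0548]))
70 (array([-0.26,  0.17, -0.15]), array([-0.0507,  0.0005,  0.0714]))
76 (array([-0.26,  0.17, -0.15]), array([-0.0559,  0.0006,  0.0887]))
82 (array([-0.26,  0.17, -0.15]), array([-0.0593,  0.0006,  0.1063]))
88 (array([-0.26,  0.17, -0.15]), array([-0.0608,  0.0007,  0.1243]))
94 (array([-0.26,  0.17, -0.15]), array([-0.0604,  0.0008,  0.1423]))
```

```bash
python3 -m handwheel '0 0 0 -0.013 0 0.0107 0; 0 0 0 -0.0247 0 0.0243 0; 0 0 0 -0.035 0 0.0391 0; 0 0 0 -0.0437 0 0.0548 0; 0 0 0 -0.0507 0.0005 0.0714 0; 0 0 0 -0.0559 0.0006 0.0887 0; 0 0 0 -0.0593 0.0006 0.1063 0; 0 0 0 -0.0608 0.0007 0.1243 0; 0 0 0 -0.061 0.0008 0.133 0; 0 0 0 -0.061 0.0008 0.133 0; 0 0 0 -0.061 0.0008 0.133 0; 0 0 0 -0.061 0.0008 0.133 0'
python3 - <<'E'
from h import *
cv2.imwrite("pics/s3.png",np.hstack([env.grab_frame("scene")[60:350,100:390,::-1],env.grab_frame("top")[60:350,180:470,::-1]]))
E
```

```text
time_s: 7.38
ee_pos: [613.8, -34.6, 273.8]
ee_rot: [124.3, 89.9, 118.1]
force: [1.0, 0.8, -6.5]
gripper_width: 21.7
```

View pics/s3.png

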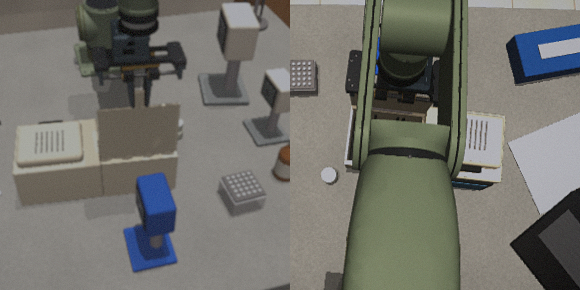

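The scene crop shows the flap standing upright, held by its tongue at (140,100). Releasing it and retreating up and back.

```bash
python3 -m handwheel '0 0 0 0 0 0 0.06; 0 0 0 0 0 0 0.06; 0 0 0 0 0 0 0.06; 0 0 0 0 0 0 0.06; 0 0 0 -0.03 0 0 0.06; 0 0 0 -0.06 0 0 0.06; 0 0 0 -0.09 0 -0.01 0.06; 0 0 0 -0.09 0 -0.05 0.06; 0 0 0 -0.09 0 -0.09 0.05; 0 0 0 -0.09 0 -0.13 0.045; 0 0 0 -0.08 0 -0.17 0.045; 0 0 0 -0.08 0 -0.17 0.045'
python3 - <<'E'
from h import *
T=Ttool();np.save('Tw.npy',T);print(T[:3,3],env.state()['force'])
cv2.imwrite("pics/w4.png",cv2.resize(env.grab_frame("wrist")[:,:,::-1],(800,600)))
E
```

```text
time_s: 8.48
ee_pos: [436.2, -15.5, 353.2]
ee_rot: [172.6, 89.5, 166.3]
force: [0.0, 0.3, -0.9]
gripper_width: 45.2
[436.24509899 -15.49498725 353.2039706 ] [ 0.02881384  0.30113416 -0.90854166]
```

View pics/w4.png

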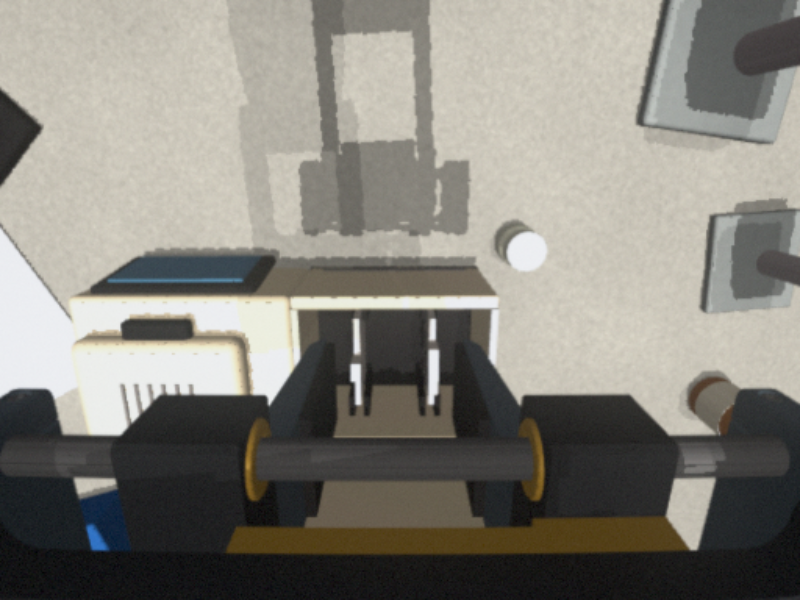

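Both plate tabs are visible. The one at column 357 spans rows 355–388 and the one at column 433 spans rows 348–404, so the right one (+y slot) looks like the wide tab. Checking the metric lengths.

```bash
python3 - <<'E'
from h import *
T=np.load('Tw.npy')@env.get_calibration("wrist")['hand_eye']
p=onz("wrist",np.array([[358,358],[357,388],[433,348],[434,404],[294,298],[497,298]])/1.5625,[114,114,114,114,120,120],T)
q=p-(hinge-70*xc); print(np.c_[q@xc,q@yc].round(1))
cv2.imwrite("pics/w5.png",cv2.resize(cv2.imread("pics/w4.png")[290:430,280:510],(800,487),interpolation=cv2.INTER_CUBIC))
E
```

```text
[[-16.7 -32.5]
 [ 13.5 -34.2]
 [-26.1  35.7]
 [ 30.5  37.8]
 [-75.6 -86.1]
 [-74.8  89.8]]
```

View pics/w5.png

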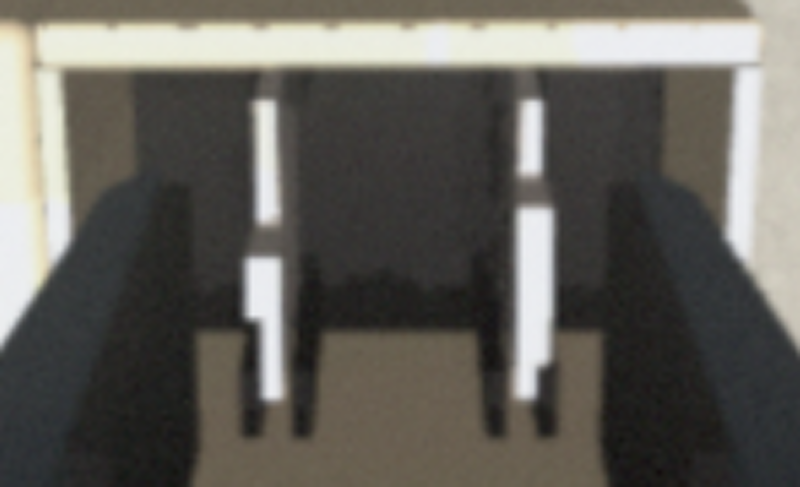

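```bash
python3 - <<'E'
from h import *
T=Ttool(); o=hinge-70*xc-120*zc
for z in (200,140,84): print(z,delta(T,tool(90),o-1*xc+37*yc+z*zc))
E
```

```text
200 (array([-0.24, -0.13, -0.08]), array([0.1545, 0.0371, 0.1028]))
140 (array([-0.24, -0.13, -0.08]), array([0.2145, 0.037 , 0.103 ]))
84 (array([-0.24, -0.13, -0.08]), array([0.2705, 0.037 , 0.1031]))
```

```bash
python3 -m handwheel '0 0 0 0 0.01 0.03 0.04; 0 0 0 0 0.02 0.06 0.04; 0 0 0 0.02 0.03 0.09 0.04; -0.2 -0.1 -0.1 0.05 0.037 0.103 0.04; -0.2 -0.1 -0.1 0.09 0.037 0.103 0.04; -0.2 -0.1 -0.1 0.13 0.037 0.103 0.04; -0.2 -0.1 -0.1 0.16 0.037 0.103 0.04; -0.2 -0.1 -0.1 0.19 0.037 0.103 0.04; -0.2 -0.1 -0.1 0.2 0.037 0.103 0.04; -0.2 -0.1 -0.1 0.2 0.037 0.103 0.04; -0.2 -0.1 -0.1 0.2 0.037 0.103 0.04'
python3 - <<'E'
from h import *
T=Ttool();np.save('Tw.npy',T); o=hinge-70*xc-120*zc
print(delta(T,tool(90),o-1*xc+37*yc+84*zc))
cv2.imwrite("pics/w6.png",cv2.resize(env.grab_frame("wrist")[150:300,150:350,::-1],(800,600),interpolation=cv2.INTER_CUBIC))
E
```

```text
time_s: 9.45
ee_pos: [553.3, 9.5, 155.8]
ee_rot: [-1.1, 89.8, -7.2]
force: [0.6, 0.0, -0.2]
gripper_width: 39.6
(array([-0.05,  0.18,  0.  ]), array([ 0.0718, -0.0002, -0.0067]))
```

View pics/w6.png

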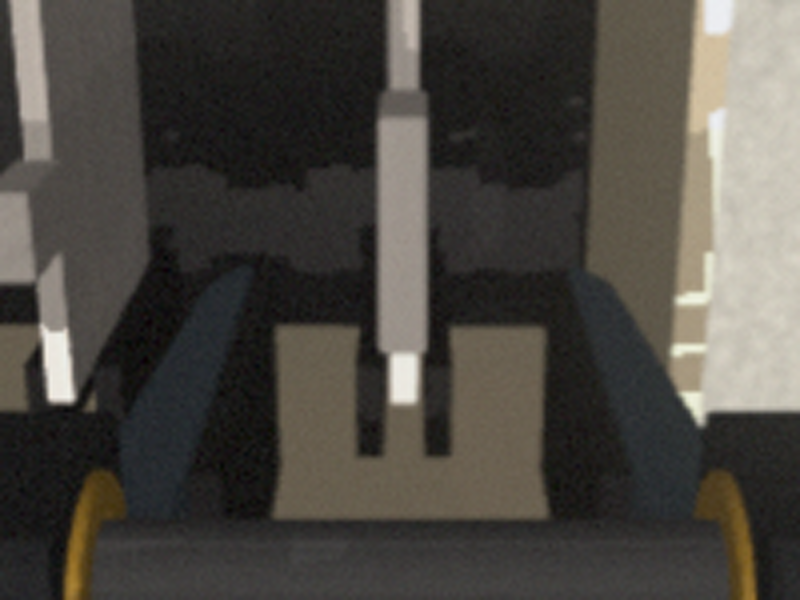

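The wide tab spans columns 378–428 and rows 115–350, centred between the fingertips at columns 248 and 575. One last check of its fore-aft position.

```bash
python3 - <<'E'
from h import *
T=np.load('Tw.npy')
p=onz("wrist",np.array([[403,115],[403,350]])/4+150,114,T@env.get_calibration("wrist")['hand_eye'])
print(p.round(1),((p.mean(0)-T[:3,3])@T[:3,:3]).round(1))
E
```

```text
[[522.7  11.8 114. ]
 [567.8   6.9 114. ]] [41.8 -1.  -8.1]
```

```bash
python3 -m handwheel '0 0 0 0 -0.001 -0.008 0.04; 0 0.1 0 0.02 -0.001 -0.008 0.04; 0 0.1 0 0.04 -0.001 -0.008 0.04; 0 0.1 0 0.06 -0.001 -0.008 0.04; 0 0.1 0 0.071 -0.001 -0.008 0.04; 0 0.1 0 0.071 -0.001 -0.008 0.04; 0 0.1 0 0.071 -0.001 -0.008 0; 0 0.1 0 0.071 -0.001 -0.008 0; 0 0.1 0 0.071 -0.001 -0.008 0; 0 0.1 0 0.071 -0.001 -0.008 0; 0 0.1 0 0.071 -0.001 -0.008 0; 0 0.1 0 0.071 -0.001 -0.008 0' 30
```

```text
time_s: 10.5
ee_pos: [544.3, 9.3, 84.7]
ee_rot: [-14.5, 89.9, -20.5]
force: [-0.9, 0.8, 4.0]
gripper_width: 9.0
```

```bash
python3 -m handwheel '0 0 0 -0.01 0 0 0; 0 0 0 -0.02 0 0 0; 0 0 0 -0.035 0 0 0; 0 0 0 -0.05 0 0 0; 0 0 0 -0.07 0 0 0; 0 0 0 -0.09 0 0 0; 0 0 0 -0.11 0 0 0; 0 0 0 -0.13 0 0 0; 0 0 0 -0.15 0 0 0; 0 0 0 -0.165 0 0 0; 0 0 0 -0.165 0 0 0; 0 0 0 -0.165 0 0 0'
python3 -m handwheel '0 0 0 0 0 0 0; 0 0 0 0 0 0 0; 0 0 0 0 0 0 0'
python3 - <<'E'
from h import *
T=Ttool()
a=np.radians(87.7); sx=np.array([np.cos(a),np.sin(a),0])  # scanner x
w=np.array([501.5,356.5,150]); tgt=w-100*sx
# plate centre is 63 up when tcp 84.7 -> tcp = centre+21.7
for h in (221.7+30,171.7): print(delta(T,tool(90,sx),[tgt[0],tgt[1],h]))
E
```

```text
time_s: 11.5
ee_pos: [544.1, 9.5, 249.8]
ee_rot: [1.9, 89.9, -4.2]
force: [-0.4, 0.1, -1.5]
gripper_width: 8.9
time_s: 11.75
ee_pos: [543.3, 9.5, 247.7]
ee_rot: [-171.1, 89.8, -177.2]
force: [0.6, 0.5, -1.1]
gripper_width: 8.8
(array([-3.75, -0.16,  0.02]), array([-0.0039,  0.2409, -0.0716]))
(array([-3.75, -0.16,  0.02]), array([ 0.0761,  0.2409, -0.0713]))
```

```bash
python3 -m handwheel '0 0 0 0 0.02 -0.006 0; -1 0 0 0 0.045 -0.013 0; -1 0 0 0 0.075 -0.022 0; -2 0 0 0 0.105 -0.031 0; -2 0 0 0 0.135 -0.04 0; -3 0 0 0 0.165 -0.05 0; -3.7 -0.2 0 0 0.195 -0.06 0; -3.7 -0.2 0 0 0.22 -0.066 0; -3.7 -0.2 0 0 0.235 -0.071 0; -3.7 -0.2 0 0.01 0.241 -0.0715 0; -3.7 -0.2 0 0.025 0.241 -0.0715 0; -3.7 -0.2 0 0.025 0.241 -0.0715 0'
python3 -m handwheel '0 0 0 0.01 0 0 0; 0 0 0 0.025 0 0 0; 0 0 0 0.04 0 0 0; 0 0 0 0.051 0 0 0; 0 0 0 0.051 0 0 0; 0 0 0 0.051 0 0 0; 0 0 0 0.051 0 0 0; 0 0 0 0.051 0 0 0'
python3 - <<'E'
from h import *
s=env.state();T=Ttool();print(T.round(3),s['qvel'].round(2),s['gripper_width'])
np.save('Tw.npy',T)
a=cv2.resize(env.grab_frame("scene")[80:290,90:450,::-1],(760,443),interpolation=cv2.INTER_CUBIC)
cv2.imwrite("pics/s7.png",a)
cv2.imwrite("pics/w7.png",cv2.resize(env.grab_frame("wrist")[:,:,::-1],(800,600)))
E
```

```text
time_s: 12.75
ee_pos: [496.3, 255.6, 219.9]
ee_rot: [-125.2, 89.7, -127.5]
force: [-1.6, -0.9, -1.1]
gripper_width: 9.0
time_s: 13.42
ee_pos: [499.1, 256.7, 173.9]
ee_rot: [7.7, 89.7, 5.3]
force: [0.8, -1.0, -1.5]
gripper_width: 9.2
[[ 5.00000e-03  4.10000e-02  9.99000e-01  4.99099e+02]
 [ 0.00000e+00  9.99000e-01 -4.10000e-02  2.56662e+02]
 [-1.00000e+00  1.00000e-03  5.00000e-03  1.73891e+02]
 [ 0.00000e+00  0.00000e+00  0.00000e+00  1.00000e+00]] [ 0.25 -0.2   0.19  0.04 -0.01  0.02] 9.20436108365776
```

View pics/s7.png

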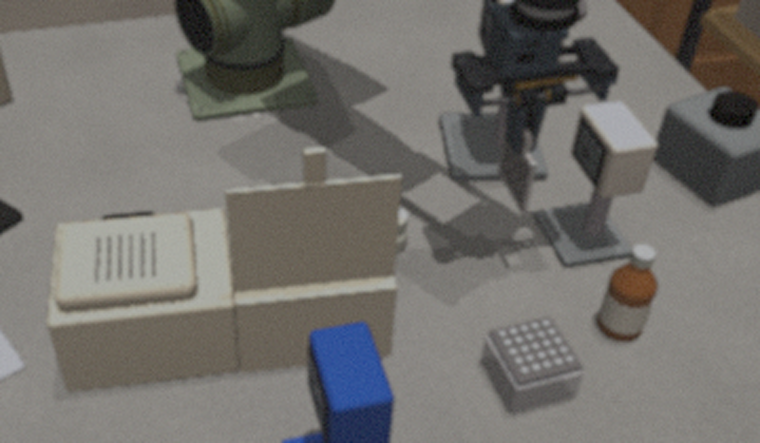

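View pics/w7.png

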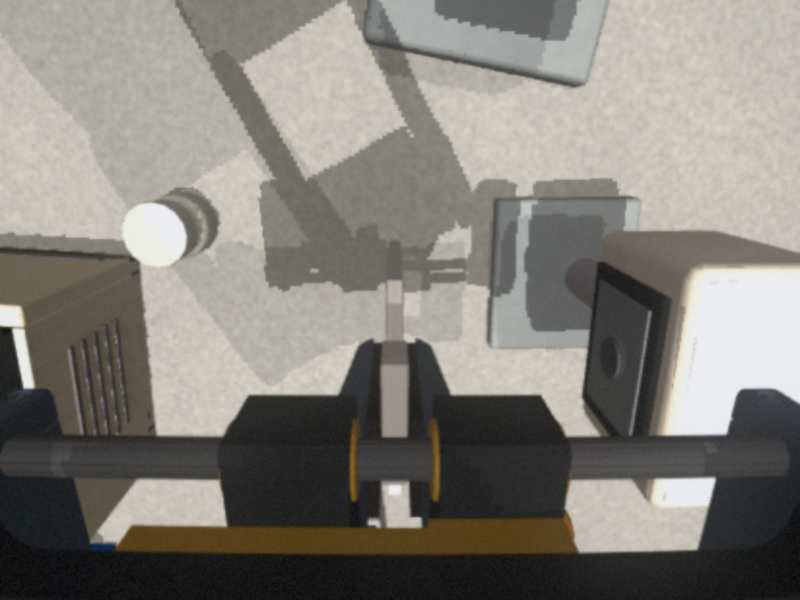

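The scene view shows the flap upright and the plate hanging square before the small scanner. In the wrist view the window's lens is at (612,357). Checking its position against that view.

```bash
python3 - <<'E'
from h import *
T=np.load('Tw.npy')@env.get_calibration("wrist")['hand_eye']
p=onz("wrist",np.array([[612,357],[495,198],[488,348],[698,265],[650,503]])/1.5625,[150,8,8,190,190],T);print(p.round(1))
v=p[1]-p[2];print('base edge',np.degrees(np.arctan2(v[1],v[0])));v=p[3]-p[4];print('head',np.degrees(np.arctan2(v[1],v[0])))
E
python3 -m handwheel '0 0 0 0 0 0 0; 0 0 0 0 0 0 0; 0 0 0 0 0 0 0; 0 0 0 0 0 0 0'
```

```text
[[502.8 352.1 150. ]
 [447.  328.    8. ]
 [557.1 325.    8. ]
 [452.5 358.8 190. ]
 [547.4 354.6 190. ]]
base edge 178.44332422732927
head 177.45093092804046
time_s: 13.85
ee_pos: [498.3, 256.7, 172.9]
ee_rot: [-3.7, 89.8, -6.1]
force: [0.2, -0.1, -1.5]
gripper_width: 8.7
```

```bash
python3 -c "
from workcell import env
print(env.job_done()); print(env.state()['time_s'],env.state()['gripper_width'])"
```

```text
the job is handed in; nothing more can be done
None
the job is handed in; nothing more can be done
```

The job is handed in at about 14 s of the 64 s allowed: the flap is open and the filter plate is held in front of the small white scanner.

**What I did**
- **Flap:** I gripped the tongue by its side edges and carried it round to about 90°, then let go. My first try, pushing it up with the tool tilted 45°, ran into joint limits, so I switched before touching anything.
- **Plate:** The filter plate was in the cycler's +y slot. I identified it by its tab, which measured about 46 mm, against a much narrower one in the other slot. I gripped it at 9.0 mm opening, drew it straight up and carried it across.

**Last checks**
- **Plate position:** The plate centre is about 97–100 mm in front of the window, within about 1–2 mm of its axis sideways and in height. It is square to within about 1–2° and upright, at rest with the fingers closed on the tab. The plate's position comes from the tool pose, assuming it did not slip in the grip.
- **Flap and surroundings:** The last scene view shows the flap upright. The jar, tip box and bottle look where they were. I did not look into the compartment again after drawing the plate, so the blank plate was not rechecked.
- **Disagreement:** The top camera put the window face at y ≈ 356 mm and the wrist camera at about 352 mm. That is well inside the allowed distance.

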